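Lift the caddy off the card rack, draw the wide gel card and hold it tipped for reading

ROBOT

A 6-joint arm with a two-finger parallel gripper is mounted at the origin on a cart in front of the work surface, level with it; the furniture and walls round the work are solid. World frame = base frame: x ahead of the robot, y to its left, z up, the work surface at z = 0. Lengths are in m, angles in rad, forces in N, time in s.
With the tool pointing down it reaches from about 0.35 to 0.975 m from the base axis. Payload 4.9 kg.
Tool frame: the origin (TCP) lies midway between the tips of the shut fingers; the grasp point (between the pads) lies manip.tcp_to_grasp behind it (manip.tcp_to_grasp is the distance from the TCP to the grasp point, in m); z points along the fingers, y is the line along which they close (so a half turn about z gives the same grasp; the last joint's range is limited). The gripper opens to 85 mm and grips with 20 to 120 N. Pads are 22 mm wide; open, the fingers measure 114 mm over their backs; the gripper's body (76 mm by 85 mm) begins 54 mm behind the grasp point. The pads swing forward as they close: fully open they stand 13 mm farther back than shut.
Start: joints at [-1.242, 0.053, 1.613, -0, 1.476, -0.119], TCP at [0.271, -0.563, 0.231] pointing down, gripper open.
Joint ranges: [-3.01, 3.01], [-1.01, 2.22], [0.06, 2.58], [-1.02, 4.17], [0.09, 2.62], [-3.14, 3.14]. Speed limits (rad/s): [2.57, 2.57, 3.14, 3.14, 3.14, 3.14].

INTERFACE

Orientations are given as a unit quaternion [w, x, y, z].
In Python, from plant import manip, grab_frame, calibration, job_done gives the robot as it stands.
- The arm moves only by the tool send_rows, never from a script. Its argument "rows" is a list of rows, each an object of numbers: "x", "y", "z": the shift along the tool's x, y, z normalised to -1 to 1, where 1 is 15 cm; "wx", "wy", "wz": the turn, a rotation vector about the tool's x, y, z normalised to -1 to 1, where 1 is pi/4 rad; "hand": the opening, from -1 (shut) to 1 (fully open). In form: [{"x": .., "y": .., "z": .., "wx": .., "wy": .., "wz": .., "hand": ..}, ...]. A call has exactly 10 rows; each row shifts and turns the commanded pose from where the row before left it, along the tool's axes as they then stand; what a row does not reach is not made up. A row lasts 1/12 s, in which the tool goes at most 41.7 mm and 7.16 degrees, less where a joint would pass 70% of its speed; a pose out of reach is approached as far as the arm can. A call with a number of a shift or a turn outside -1 to 1 is refused whole. A call with a gripper value outside its range is refused whole. The fingers move at their own pace and stop on an object; the grip force is fixed at half the most. Time passes only in rows, so rows that do not move let the fingers close, or fill a call up. It gives the time, the measured TCP pose, the force, the opening and the grip force at its end, in the units of the state.
- manip.state(): the state, without advancing time (a new reading comes with each control period).
- grab_frame(name): name is "side" or "top" or "wrist"; returns the picture (480x640x3 uint8, blue, green, red); there is no depth.
- calibration(name): a dict with "camera_matrix" (3x3 intrinsics, pixels), "R" (3x3) and "t" (3): a world point X has camera coordinates R X + t. Camera axes: x right, y down, z forward; pixel columns grow to the right and rows downward; lengths in m; the calibration is good to about 2 mm. The wrist camera is an equidistant fisheye: a pixel r from the principal point sees the ray r / f radians off the axis. A picture is of the moment at which its call begins: read the wrist's pose just before it. calibration takes no time and is no camera call; for the wrist camera it gives the pose at the moment of the call.
- job_done(): hands the job in; it is judged then, once.
The state is a dict: "time": time; "joint_pos": joint angles; "joint_vel": joint speeds; "joint_efforts": joint torques, N m; "tool_pos": TCP position; "tool_rot": TCP orientation; "contact_force": force on the tool from outside, world axes, zero at the start; "ft_torque": the same for the moment, N m; "gripper_width": opening from 0.0 (shut) to 1.0 (fully open); "grasp_force": force on a finger pad.
Only numpy, scipy, OpenCV 4.12 (cv2) and the standard library are available. Lean on these libraries where they do the work, as an engineer would, in place of code of your own. Each camera call takes 0.05 s, during which the arm holds its last target. There are 200 camera calls.

TASK

The reagent caddy is stacked on the gel-card rack: lift it off (it has a carrying handle) and set it down flat on the bench beside the rack. Then draw the wide eight-column card straight up out of its slot, leaving the two narrow cards in theirs and the rack and the other things on the bench where they are, and tip it halfway over (about 45 degrees) with its column windows looking upward and its top edge level. Finish while still holding the card like that, still and clear of everything, its lower edge at least 15 cm above the bench; do not put it down.

Things in the scene. Friction and masses are not known exactly. Their poses are not given: they have to be found in the camera images.
- card_rack: Grey plastic rack for gel cards, 100 x 170 x 86 mm, loose, 0.9 kg. Origin: centre of its underside; z up, y along the row of slots (at the start towards the robot's right, give or take 0.4 rad), x across. End plates, 6 mm thick at y = +-82 mm, reach z = 86 mm and carry the caddy; side rails at x = +-44.5 mm end at z = 35 mm. The bench to its right is free for the caddy.
- rack_slots (a point): Floor of the rack's middle slot, 6 mm above the rack's origin. Slots are 9 mm wide, 25 mm deep (to z = 31 mm in the rack), 14 mm apart along y. The three cards stand in the slots at y = -42, 0 and +42 mm, in any order: 36 mm is free between a card's face and the next card or end plate, so do not go in with the fingers wide open.
- reagent_caddy: White tray, 112 x 182 mm (x, y), 112 mm high with its handle, loose, about 0.35 kg, with four amber vials fixed in it at x = +-30, y = +-63 mm (tops at z = 78 mm). Origin: centre of its underside; y along length and handle. Its 8 mm skirt sits round the rack's end plates with 3 mm play, origin 78 mm over the rack's: lift straight up first. On the bench it stands on the skirt.
- caddy_handle (a point): Middle of the caddy's handle bar, 103 mm above the caddy's origin. The bar is 10 mm thick (caddy x), 90 mm long (caddy y), 18 mm high (z = 94 to 112 mm); posts under it at y = +-36 mm, free space under it between them.
- card_wide: The card to draw: flat white rigid card, 78 mm wide (x), 6 mm thick (y), 70 mm high (z), about 25 g, with a foil strip along its top edge. Origin: centre of its lower edge; z up the card; +y is the normal of its front, which shows eight column windows (the back has a plain paper label). In the rack its axes are those of the rack, leaning a few degrees at most in its slot.
- card_wide_top (a point): Middle of the wide card's top edge, 70 mm above its origin.
- card_narrow_1: One of two narrow six-column cards, 52 x 6 x 70 mm, axes as the wide card's; stays in the rack.
- card_narrow_2: The other narrow card, 52 x 6 x 70 mm; stays in the rack.
- bench_timer: Small white bench timer lying on the bench, 62 x 66 x 20 mm, origin at the centre of its underside; bystander.
- tape_roll: Roll of tape lying flat, 69 mm across, 19 mm high, origin at the centre of its underside; bystander.
- tube_stripper: Tube stripper pliers with red handles lying flat, 64 x 142 x 12 mm, origin at the centre of its underside; bystander.

How it is judged:
By the outcome, as a careful person would: the job done as asked, in the order asked, and still so for the second after the job is handed in, while the arm keeps its last pose, push and grip.
It also fails if it takes over 58 s, if anything falls off the work surface, if the arm or the gripper's body presses on something with over 40 N, if the wrist force passes 120 N, or if a joint passes its speed limit or range.

## Working session

There is one attempt and no reset: what is moved stays moved. The work goes in short steps, Python scripts to look and compute and a tool call to move; the robot and the scene stay as the last step left them, time stands still between calls to the robot, and variables do not carry over. Pictures are saved under pics/ and viewed, at most 10 in all, crops included, and the job is handed in when it is done.

Besides the shell and the picture viewer there is one more tool, called as a command line: name --argument value ..., lists and objects as JSON in quotes. send_rows: Moves the arm, as the interface text tells. Scaled input: -1 to 1 covers 15 cm each way for a shift and pi/4 rad each way for a turn. Its arguments: {"type":"object","properties":{"rows":{"type":"array","items":{"type":"object","properties":{"x":{"type":"number","minimum":-1,"maximum":1},"y":{"type":"number","minimum":-1,"maximum":1},"z":{"type":"number","minimum":-1,"maximum":1},"wx":{"type":"number","minimum":-1,"maximum":1},"wy":{"type":"number","minimum":-1,"maximum":1},"wz":{"type":"number","minimum":-1,"maximum":1},"hand":{"type":"number"}}}}},"required":["rows"]}

```bash
ls; mkdir -p pics; python3 - <<'E'
from plant import manip, grab_frame, calibration
import cv2,numpy as np
np.set_printoptions(precision=4,suppress=True)
print(manip.state(), manip.tcp_to_grasp)
for n in ("side","top","wrist"):
    c=calibration(n); print(n,c)
    im=grab_frame(n); cv2.imwrite(f"pics/{n}0.png",im)
E
```

```text
pics
{'time': 0.0, 'joint_pos': array([-1.242 ,  0.0534,  1.6143, -0.    ,  1.476 , -0.119 ]), 'joint_vel': array([ 0.0001, -0.0001,  0.0001, -0.0002, -0.0013, -0.0004]), 'joint_efforts': array([  0.001 , -39.3674, -37.0178,   0.0001,   0.0069,   0.    ]), 'tool_pos': array([ 0.2704, -0.5628,  0.23  ]), 'tool_rot': array([-0.001 ,  0.975 ,  0.222 , -0.0001]), 'contact_force': array([ 0.0322, -0.099 , -0.0859]), 'ft_torque': array([-0.0335,  0.0306,  0.0046]), 'grasp_force': 0.0, 'gripper_width': 1.0005693261504514} 0.0187
side {'camera_matrix': array([[559.3861,   0.    , 315.3857],
       [  0.    , 559.3861, 240.7631],
       [  0.    ,   0.    ,   1.    ]]), 'R': array([[-0.7464,  0.6655,  0.0054],
       [ 0.5257,  0.5945, -0.6085],
       [-0.4082, -0.4513, -0.7936]]), 't': array([ 0.4596, -0.2633,  1.4776])}
top {'camera_matrix': array([[519.6394,   0.    , 322.8413],
       [  0.    , 519.6394, 244.1791],
       [  0.    ,   0.    ,   1.    ]]), 'R': array([[-0.0116, -0.9999,  0.0075],
       [-0.9954,  0.0108, -0.0955],
       [ 0.0954, -0.0086, -0.9954]]), 't': array([0.0198, 0.6318, 0.9505])}
wrist {'camera_matrix': array([[371.6483,   0.    , 312.9591],
       [  0.    , 371.6483, 242.199 ],
       [  0.    ,   0.    ,   1.    ]]), 'R': array([[ 0.433 , -0.9014, -0.0012],
       [-0.8611, -0.414 ,  0.295 ],
       [-0.2664, -0.1267, -0.9555]]), 't': array([-0.6241, -0.0381,  0.3795])}
```

View pics/top0.png

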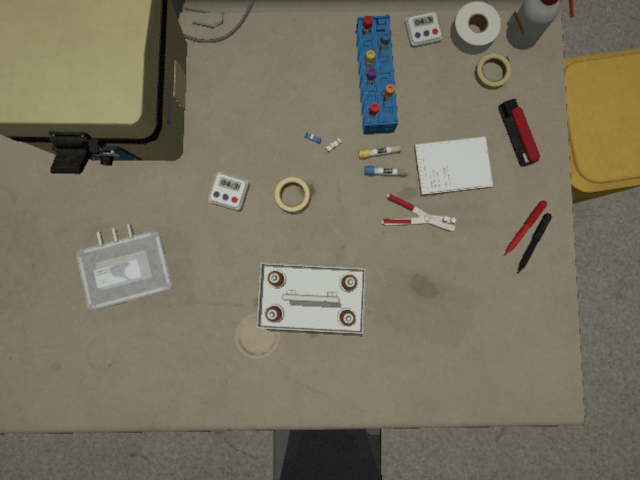

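View pics/side0.png

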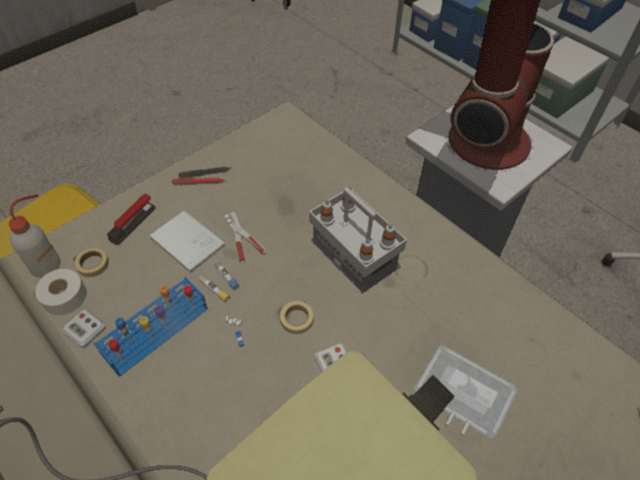

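```bash
cat > h.py <<'E'
import cv2,numpy as np
from plant import manip, grab_frame, calibration
np.set_printoptions(precision=4,suppress=True)
def ray(c,px):
    K=c["camera_matrix"]; p=np.array([(px[0]-K[0,2])/K[0,0],(px[1]-K[1,2])/K[1,1],1.])
    return -c["R"].T@c["t"], c["R"].T@p
def onplane(c,px,z):
    o,d=ray(c,px); return o+d*(z-o[2])/d[2]
def proj(c,X):
    p=c["R"]@np.asarray(X)+c["t"]; return (c["camera_matrix"]@(p/p[2]))[:2]
E
python3 - <<'E'
from h import *
for n,box,s in (("top",(240,250,390,350),5),("side",(300,180,420,295),5)):
    c=calibration(n); im=cv2.imread(f"pics/{n}0.png")
    x0,y0,x1,y1=box; cr=im[y0:y1,x0:x1]
    hsv=cv2.cvtColor(cr,cv2.COLOR_BGR2HSV)
    m=((hsv[...,1]>120)).astype(np.uint8)*255
    k,lab,st,ce=cv2.connectedComponentsWithStats(m)
    for i in range(1,k):
        if st[i,4]>20:
            cx=st[i,0]+st[i,2]/2+x0; cy=st[i,1]+st[i,3]/2+y0
            print(n,st[i],(ce[i]+[x0,y0]),onplane(c,ce[i]+[x0,y0],.150))
    cv2.imwrite(f"pics/crop_{n}.png",cv2.resize(cr,None,fx=s,fy=s,interpolation=cv2.INTER_CUBIC))
E
python3 -c "
import cv2,numpy as np
a=cv2.imread('pics/crop_top.png');b=cv2.imread('pics/crop_side.png')
a=cv2.resize(a,(400,267));b=cv2.resize(b,(400,383));print(1)
a=cv2.copyMakeBorder(a,0,116,0,0,0);cv2.imwrite('pics/crops.png',np.hstack([a,b]))"
```

```text
top [29 21 14 15 61] [277.8361 279.1148] [0.5636 0.0884 0.15  ]
top [102  25  15  15  60] [346.8    283.1667] [ 0.5557 -0.0249  0.15  ]
top [27 57 14 14 61] [275.9672 312.4754] [0.5092 0.0916 0.15  ]
top [100  60  15  15  68] [346.1765 316.3088] [ 0.5017 -0.0231  0.15  ]
side [21 27 11  9 61] [326.1803 211.3934] [ 0.5763 -0.0128  0.15  ]
side [84 51 11  9 67] [388.6716 235.3134] [0.5261 0.1133 0.15  ]
side [61 65 11  9 63] [365.7937 250.1111] [0.585  0.1092 0.15  ]
1
```

View pics/crops.png

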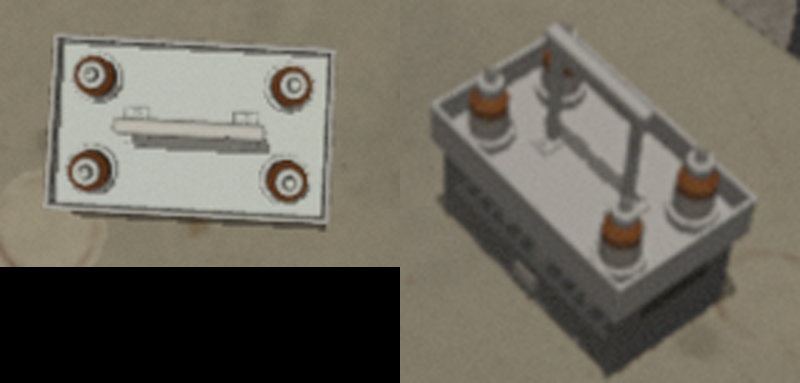

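```bash
python3 - <<'E'
from h import *
c=calibration("top")
f=2.667
P=np.array([onplane(c,(x/f+240,y/f+250),.156) for x,y in [(90,74),(293,85),(86,171),(289,183)]])
print(P,P.mean(0)); d=P[1]+P[3]-P[0]-P[2]; print("len",np.linalg.norm(d)/2, "yaw of +y axis from -Y",np.arctan2(d[0],-d[1]))
H=np.array([onplane(c,(x/f+240,y/f+250),.19) for x,y in [(112,125),(265,131)]]);print("handle",H,H.mean(0),np.linalg.norm(H[1]-H[0]))
cs=calibration("side")
# handle top centre in side crop: ends (548,28),(650,112)
g=400/120
S=np.array([onplane(cs,((x-400)/g+300,y/g+180),.19) for x,y in [(556,30),(646,112)]]);print("side handle",S,S.mean(0),np.linalg.norm(S[1]-S[0]))
E
```

```text
[[ 0.5657  0.0946  0.156 ]
 [ 0.5576 -0.0296  0.156 ]
 [ 0.5069  0.0971  0.156 ]
 [ 0.4982 -0.0262  0.156 ]] [0.5321 0.034  0.156 ]
len 0.124067823642924 yaw of +y axis from -Y -0.06788724406044391
handle [[ 0.5347  0.0788  0.19  ]
 [ 0.5301 -0.0108  0.19  ]] [0.5324 0.034  0.19  ] 0.08969260282652645
side handle [[ 0.5297 -0.0042  0.19  ]
 [ 0.5351  0.0765  0.19  ]] [0.5324 0.0362 0.19  ] 0.08085241047224907
```

```bash
cat >> h.py <<'E'
from scipy.spatial.transform import Rotation as Ro
def cur():
    s=manip.state(); q=s["tool_rot"]; return s,Ro.from_quat([q[1],q[2],q[3],q[0]])
def down(psi): # tool x heading psi, z down
    return Ro.from_matrix(np.array([[np.cos(psi),np.sin(psi),0],[np.sin(psi),-np.cos(psi),0],[0,0,-1.]]))
def go(p,R):
    s,r=cur(); print("t",s["time"],"pos",s["tool_pos"],"F",s["contact_force"],"w",s["gripper_width"],"gf",s["grasp_force"],"j",s["joint_pos"])
    print("turn units",(r.inv()*R).as_rotvec()/(np.pi/4))
    d=np.asarray(p)-s["tool_pos"]
    print("shift now-frame",r.inv().apply(d)/.15,"target-frame",R.inv().apply(d)/.15)
E
cat > a.py <<'E'
from h import *
go([.532,.035,.25],down(np.pi/2-.066))
E
python3 a.py
```

```text
t 0.15 pos [ 0.2705 -0.5629  0.2303] F [-0.8053  0.1341 -0.3144] w 0.9963287920429141 gf 0.0 j [-1.242   0.0532  1.614   0.      1.476  -0.119 ]
turn units [-0.0017 -0.0013 -1.3458]
shift now-frame [ 3.2977 -2.8383 -0.1259] target-frame [ 4.0924  1.477  -0.131 ]
```

send_rows --rows '[{"wz": -0.135, "z": -0.013, "hand": 1}, {"wz": -0.135, "z": -0.013, "hand": 1}, {"wz": -0.135, "z": -0.013, "hand": 1}, {"wz": -0.135, "z": -0.013, "hand": 1}, {"wz": -0.135, "z": -0.013, "hand": 1}, {"wz": -0.135, "z": -0.013, "hand": 1}, {"wz": -0.135, "z": -0.013, "hand": 1}, {"wz": -0.135, "z": -0.013, "hand": 1}, {"wz": -0.135, "z": -0.013, "hand": 1}, {"wz": -0.135, "z": -0.013, "hand": 1}]'

```text
invalid input at $.rows[0]: expected keys x, y, z, wx, wy, wz, hand
```

```bash
python3 a.py
```

```text
t 0.15 pos [ 0.2705 -0.5629  0.2303] F [-0.8053  0.1341 -0.3144] w 0.9963287920429141 gf 0.0 j [-1.242   0.0532  1.614   0.      1.476  -0.119 ]
turn units [-0.0017 -0.0013 -1.3458]
shift now-frame [ 3.2977 -2.8383 -0.1259] target-frame [ 4.0924  1.477  -0.131 ]
```

send_rows --rows '[{"x": 0, "y": 0, "z": -0.013, "wx": 0, "wy": 0, "wz": -0.135, "hand": 1}, {"x": 0, "y": 0, "z": -0.013, "wx": 0, "wy": 0, "wz": -0.135, "hand": 1}, {"x": 0, "y": 0, "z": -0.013, "wx": 0, "wy": 0, "wz": -0.135, "hand": 1}, {"x": 0, "y": 0, "z": -0.013, "wx": 0, "wy": 0, "wz": -0.135, "hand": 1}, {"x": 0, "y": 0, "z": -0.013, "wx": 0, "wy": 0, "wz": -0.135, "hand": 1}, {"x": 0, "y": 0, "z": -0.013, "wx": 0, "wy": 0, "wz": -0.135, "hand": 1}, {"x": 0, "y": 0, "z": -0.013, "wx": 0, "wy": 0, "wz": -0.135, "hand": 1}, {"x": 0, "y": 0, "z": -0.013, "wx": 0, "wy": 0, "wz": -0.135, "hand": 1}, {"x": 0, "y": 0, "z": -0.013, "wx": 0, "wy": 0, "wz": -0.135, "hand": 1}, {"x": 0, "y": 0, "z": -0.013, "wx": 0, "wy": 0, "wz": -0.135, "hand": 1}]'

```text
time: 0.98
tool_pos: [0.2705, -0.5631, 0.2504]
tool_rot: [-0.0, 0.727, 0.687, 0.0]
contact_force: [-0.8, 0.4, 0.1]
gripper_width: 1.002
grasp_force: 0.0
```

send_rows --rows '[{"x": 0.2, "y": 0.074, "z": 0, "wx": 0, "wy": 0, "wz": 0, "hand": 1}, {"x": 0.2, "y": 0.074, "z": 0, "wx": 0, "wy": 0, "wz": 0, "hand": 1}, {"x": 0.2, "y": 0.074, "z": 0, "wx": 0, "wy": 0, "wz": 0, "hand": 1}, {"x": 0.2, "y": 0.074, "z": 0, "wx": 0, "wy": 0, "wz": 0, "hand": 1}, {"x": 0.2, "y": 0.074, "z": 0, "wx": 0, "wy": 0, "wz": 0, "hand": 1}, {"x": 0.2, "y": 0.074, "z": 0, "wx": 0, "wy": 0, "wz": 0, "hand": 1}, {"x": 0.2, "y": 0.074, "z": 0, "wx": 0, "wy": 0, "wz": 0, "hand": 1}, {"x": 0.2, "y": 0.074, "z": 0, "wx": 0, "wy": 0, "wz": 0, "hand": 1}, {"x": 0.2, "y": 0.074, "z": 0, "wx": 0, "wy": 0, "wz": 0, "hand": 1}, {"x": 0.2, "y": 0.074, "z": 0, "wx": 0, "wy": 0, "wz": 0, "hand": 1}]'

```text
time: 1.82
tool_pos: [0.4004, -0.2693, 0.2505]
tool_rot: [-0.0, 0.729, 0.684, 0.0]
contact_force: [0.7, 1.4, -0.5]
gripper_width: 1.004
grasp_force: 0.0
```

```bash
python3 a.py
```

```text
t 1.8167 pos [ 0.4004 -0.2693  0.2505] F [ 0.6783  1.3964 -0.5048] w 1.0042929838975414 gf 0.0 j [-0.7465 -0.3095  1.9106  0.0001  1.5407 -0.6835]
turn units [-0.0001 -0.0003  0.0038]
shift now-frame [2.0799 0.7479 0.0039] target-frame [2.0821 0.7416 0.0036]
```

send_rows --rows '[{"x": 0.23, "y": 0.082, "z": 0, "wx": 0, "wy": 0, "wz": 0, "hand": 1}, {"x": 0.23, "y": 0.082, "z": 0, "wx": 0, "wy": 0, "wz": 0, "hand": 1}, {"x": 0.23, "y": 0.082, "z": 0, "wx": 0, "wy": 0, "wz": 0, "hand": 1}, {"x": 0.23, "y": 0.082, "z": 0, "wx": 0, "wy": 0, "wz": 0, "hand": 1}, {"x": 0.23, "y": 0.082, "z": 0, "wx": 0, "wy": 0, "wz": 0, "hand": 1}, {"x": 0.23, "y": 0.082, "z": 0, "wx": 0, "wy": 0, "wz": 0, "hand": 1}, {"x": 0.23, "y": 0.082, "z": 0, "wx": 0, "wy": 0, "wz": 0, "hand": 1}, {"x": 0.23, "y": 0.082, "z": 0, "wx": 0, "wy": 0, "wz": 0, "hand": 1}, {"x": 0.15, "y": 0.05, "z": 0, "wx": 0, "wy": 0, "wz": 0, "hand": 1}, {"x": 0.05, "y": 0.018, "z": 0, "wx": 0, "wy": 0, "wz": 0, "hand": 1}]'

```text
time: 2.65
tool_pos: [0.5282, 0.0307, 0.2504]
tool_rot: [-0.001, 0.728, 0.686, 0.0]
contact_force: [-0.3, 0.5, 0.1]
gripper_width: 1.0
grasp_force: 0.0
```

```bash
python3 a.py; python3 -c "
from h import *
cv2.imwrite('pics/w1.png',grab_frame('wrist'))"
```

```text
t 2.65 pos [0.5282 0.0307 0.2504] F [-0.2936  0.491   0.1273] w 0.9999578732818604 gf 0.0 j [-0.0831 -0.1892  1.8114  0.0009  1.5201 -0.0243]
turn units [-0.0009 -0.0012  0.009 ]
shift now-frame [0.03   0.0239 0.0024] target-frame [0.0302 0.0236 0.0024]
```

View pics/w1.png

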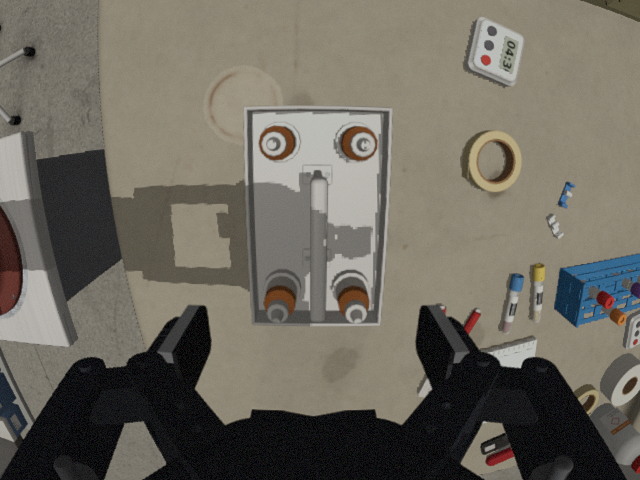

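send_rows --rows '[{"x": 0, "y": 0, "z": 0, "wx": 0, "wy": 0, "wz": 0, "hand": 1}, {"x": 0, "y": 0, "z": 0.1, "wx": 0, "wy": 0, "wz": 0, "hand": 1}, {"x": 0, "y": 0, "z": 0.1, "wx": 0, "wy": 0, "wz": 0, "hand": 1}, {"x": 0, "y": 0, "z": 0, "wx": 0, "wy": 0, "wz": 0, "hand": 1}, {"x": 0, "y": 0, "z": 0, "wx": 0, "wy": 0, "wz": 0, "hand": 1}, {"x": 0, "y": 0, "z": 0, "wx": 0, "wy": 0, "wz": 0, "hand": 1}, {"x": 0, "y": 0, "z": 0, "wx": 0, "wy": 0, "wz": 0, "hand": 1}, {"x": 0, "y": 0, "z": 0, "wx": 0, "wy": 0, "wz": 0, "hand": 1}, {"x": 0, "y": 0, "z": 0, "wx": 0, "wy": 0, "wz": 0, "hand": 1}, {"x": 0, "y": 0, "z": 0, "wx": 0, "wy": 0, "wz": 0, "hand": 1}]'

```text
time: 3.53
tool_pos: [0.528, 0.0276, 0.2214]
tool_rot: [0.0, 0.729, 0.685, 0.0]
contact_force: [-0.1, 0.6, 0.0]
gripper_width: 0.998
grasp_force: 0.0
```

```bash
sed -i 's/\.25\]/.162]/' a.py; python3 a.py
```

```text
t 3.5333 pos [0.528  0.0276 0.2214] F [-0.1041  0.6463  0.0489] w 0.9978255862272882 gf 0.0 j [-0.0886 -0.174   1.8464  0.      1.4683 -0.0258]
turn units [0.0012 0.     0.0041]
shift now-frame [0.0509 0.0232 0.3961] target-frame [0.051  0.0234 0.396 ]
```

send_rows --rows '[{"x": 0.025, "y": 0.012, "z": 0, "wx": 0, "wy": 0, "wz": 0, "hand": 1}, {"x": 0.025, "y": 0.012, "z": 0.04, "wx": 0, "wy": 0, "wz": 0, "hand": 1}, {"x": 0, "y": 0, "z": 0.1, "wx": 0, "wy": 0, "wz": 0, "hand": 1}, {"x": 0, "y": 0, "z": 0.1, "wx": 0, "wy": 0, "wz": 0, "hand": 1}, {"x": 0, "y": 0, "z": 0.1, "wx": 0, "wy": 0, "wz": 0, "hand": 1}, {"x": 0, "y": 0, "z": 0.055, "wx": 0, "wy": 0, "wz": 0, "hand": 1}, {"x": 0, "y": 0, "z": 0, "wx": 0, "wy": 0, "wz": 0, "hand": 0.3}, {"x": 0, "y": 0, "z": 0, "wx": 0, "wy": 0, "wz": 0, "hand": 0}, {"x": 0, "y": 0, "z": 0, "wx": 0, "wy": 0, "wz": 0, "hand": -0.3}, {"x": 0, "y": 0, "z": 0, "wx": 0, "wy": 0, "wz": 0, "hand": -0.5}]'

```text
time: 4.37
tool_pos: [0.5326, 0.0349, 0.1629]
tool_rot: [0.001, 0.729, 0.685, 0.001]
contact_force: [-0.8, 0.0, 0.3]
gripper_width: 0.454
grasp_force: 0.0
```

send_rows --rows '[{"x": 0, "y": 0, "z": 0, "wx": 0, "wy": 0, "wz": 0, "hand": -1}, {"x": 0, "y": 0, "z": 0, "wx": 0, "wy": 0, "wz": 0, "hand": -1}, {"x": 0, "y": 0, "z": 0, "wx": 0, "wy": 0, "wz": 0, "hand": -1}, {"x": 0, "y": 0, "z": 0, "wx": 0, "wy": 0, "wz": 0, "hand": -1}, {"x": 0, "y": 0, "z": 0, "wx": 0, "wy": 0, "wz": 0, "hand": -1}, {"x": 0, "y": 0, "z": 0, "wx": 0, "wy": 0, "wz": 0, "hand": -1}, {"x": 0, "y": 0, "z": 0, "wx": 0, "wy": 0, "wz": 0, "hand": -1}, {"x": 0, "y": 0, "z": 0, "wx": 0, "wy": 0, "wz": 0, "hand": -1}, {"x": 0, "y": 0, "z": 0, "wx": 0, "wy": 0, "wz": 0, "hand": -1}, {"x": 0, "y": 0, "z": 0, "wx": 0, "wy": 0, "wz": 0, "hand": -1}]'

```text
time: 5.2
tool_pos: [0.5317, 0.035, 0.1623]
tool_rot: [-0.0, 0.729, 0.685, -0.0]
contact_force: [-3.8, 0.4, 5.3]
gripper_width: 0.109
grasp_force: 60.4
```

```bash
python3 a.py
```

```text
t 5.2 pos [0.5317 0.035  0.1623] F [-3.7835  0.3559  5.2708] w 0.10875044778063578 gf 60.41836738586426 j [-0.074  -0.1156  1.8947 -0.      1.3629 -0.0113]
turn units [-0.0004  0.      0.0041]
shift now-frame [0.0004 0.002  0.0021] target-frame [0.0004 0.002  0.0021]
```

send_rows --rows '[{"x": 0, "y": 0, "z": -0.02, "wx": 0, "wy": 0, "wz": 0, "hand": -1}, {"x": 0, "y": 0, "z": -0.03, "wx": 0, "wy": 0, "wz": 0, "hand": -1}, {"x": 0, "y": 0, "z": -0.05, "wx": 0, "wy": 0, "wz": 0, "hand": -1}, {"x": 0, "y": 0, "z": -0.05, "wx": 0, "wy": 0, "wz": 0, "hand": -1}, {"x": 0, "y": 0, "z": -0.05, "wx": 0, "wy": 0, "wz": 0, "hand": -1}, {"x": 0, "y": 0, "z": -0.05, "wx": 0, "wy": 0, "wz": 0, "hand": -1}, {"x": 0, "y": 0, "z": -0.05, "wx": 0, "wy": 0, "wz": 0, "hand": -1}, {"x": 0, "y": 0, "z": -0.05, "wx": 0, "wy": 0, "wz": 0, "hand": -1}, {"x": 0, "y": 0, "z": -0.03, "wx": 0, "wy": 0, "wz": 0, "hand": -1}, {"x": 0, "y": 0, "z": -0.02, "wx": 0, "wy": 0, "wz": 0, "hand": -1}]'

```text
time: 6.03
tool_pos: [0.5322, 0.0349, 0.2227]
tool_rot: [0.001, 0.729, 0.685, 0.0]
contact_force: [0.6, 0.2, -4.0]
gripper_width: 0.101
grasp_force: 59.0
```

send_rows --rows '[{"x": -0.05, "y": -0.005, "z": 0, "wx": 0, "wy": 0, "wz": 0, "hand": -1}, {"x": -0.1, "y": -0.01, "z": 0, "wx": 0, "wy": 0, "wz": 0, "hand": -1}, {"x": -0.15, "y": -0.02, "z": 0, "wx": 0, "wy": 0, "wz": 0, "hand": -1}, {"x": -0.2, "y": -0.03, "z": 0, "wx": 0, "wy": 0, "wz": 0, "hand": -1}, {"x": -0.25, "y": -0.035, "z": 0, "wx": 0, "wy": 0, "wz": 0, "hand": -1}, {"x": -0.25, "y": -0.035, "z": 0, "wx": 0, "wy": 0, "wz": 0, "hand": -1}, {"x": -0.2, "y": -0.03, "z": 0, "wx": 0, "wy": 0, "wz": 0, "hand": -1}, {"x": -0.15, "y": -0.02, "z": 0, "wx": 0, "wy": 0, "wz": 0, "hand": -1}, {"x": -0.1, "y": -0.01, "z": 0, "wx": 0, "wy": 0, "wz": 0, "hand": -1}, {"x": -0.08, "y": -0.005, "z": 0, "wx": 0, "wy": 0, "wz": 0, "hand": -1}]'

```text
time: 6.87
tool_pos: [0.4864, -0.1941, 0.221]
tool_rot: [-0.0, 0.73, 0.684, -0.0]
contact_force: [0.3, -0.6, -4.0]
gripper_width: 0.109
grasp_force: 59.0
```

```bash
python3 - <<'E'
from h import *
go([.487,-.193,.0843],down(np.pi/2-.066))
a=cv2.resize(grab_frame("top")[230:430,230:630],(800,400)); b=grab_frame("side")[150:350,200:600]
cv2.imwrite("pics/lift.png",np.vstack([a,cv2.copyMakeBorder(b,0,0,0,400,0)]))
E
```

```text
t 6.8667 pos [ 0.4864 -0.1941  0.221 ] F [ 0.2886 -0.5583 -4.0037] w 0.10924456140719026 gf 58.998525738716125 j [-0.5216 -0.1849  1.8566 -0.0005  1.4709 -0.4568]
turn units [-0.0014 -0.      0.0016]
shift now-frame [0.0076 0.0043 0.9111] target-frame [0.0076 0.0032 0.9111]
```

View pics/lift.png

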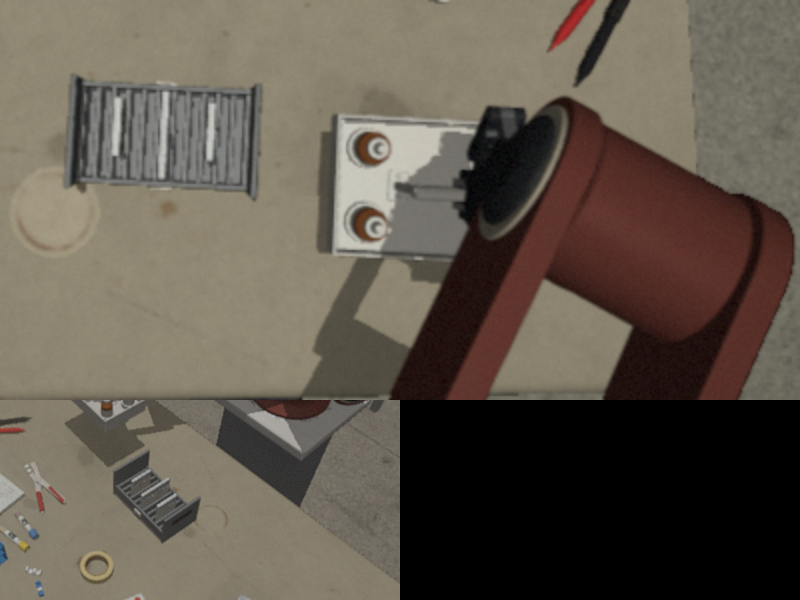

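send_rows --rows '[{"x": 0, "y": 0, "z": 0.05, "wx": 0, "wy": 0, "wz": 0, "hand": -1}, {"x": 0, "y": 0, "z": 0.1, "wx": 0, "wy": 0, "wz": 0, "hand": -1}, {"x": 0, "y": 0, "z": 0.15, "wx": 0, "wy": 0, "wz": 0, "hand": -1}, {"x": 0, "y": 0, "z": 0.15, "wx": 0, "wy": 0, "wz": 0, "hand": -1}, {"x": 0, "y": 0, "z": 0.15, "wx": 0, "wy": 0, "wz": 0, "hand": -1}, {"x": 0, "y": 0, "z": 0.12, "wx": 0, "wy": 0, "wz": 0, "hand": -1}, {"x": 0, "y": 0, "z": 0.08, "wx": 0, "wy": 0, "wz": 0, "hand": -1}, {"x": 0, "y": 0, "z": 0.04, "wx": 0, "wy": 0, "wz": 0, "hand": -1}, {"x": 0, "y": 0, "z": 0.03, "wx": 0, "wy": 0, "wz": 0, "hand": -1}, {"x": 0, "y": 0, "z": 0.02, "wx": 0, "wy": 0, "wz": 0, "hand": -1}]'

```text
time: 7.8
tool_pos: [0.488, -0.1921, 0.0883]
tool_rot: [0.0, 0.729, 0.685, 0.0]
contact_force: [0.9, -0.0, -4.4]
gripper_width: 0.106
grasp_force: 59.0
```

send_rows --rows '[{"x": 0, "y": 0, "z": 0, "wx": 0, "wy": 0, "wz": 0, "hand": -1}, {"x": 0, "y": 0, "z": 0.008, "wx": 0, "wy": 0, "wz": 0, "hand": -1}, {"x": 0, "y": 0, "z": 0.008, "wx": 0, "wy": 0, "wz": 0, "hand": -1}, {"x": 0, "y": 0, "z": 0, "wx": 0, "wy": 0, "wz": 0, "hand": -1}, {"x": 0, "y": 0, "z": 0, "wx": 0, "wy": 0, "wz": 0, "hand": -1}, {"x": 0, "y": 0, "z": 0, "wx": 0, "wy": 0, "wz": 0, "hand": -1}, {"x": 0, "y": 0, "z": 0, "wx": 0, "wy": 0, "wz": 0, "hand": -1}, {"x": 0, "y": 0, "z": 0, "wx": 0, "wy": 0, "wz": 0, "hand": -1}, {"x": 0, "y": 0, "z": 0, "wx": 0, "wy": 0, "wz": 0, "hand": -1}, {"x": 0, "y": 0, "z": 0, "wx": 0, "wy": 0, "wz": 0, "hand": -1}]'

```text
time: 8.63
tool_pos: [0.4875, -0.1922, 0.0857]
tool_rot: [-0.0, 0.729, 0.685, 0.0]
contact_force: [-0.9, -0.2, -4.1]
gripper_width: 0.107
grasp_force: 59.0
```

```bash
python3 - <<'E'
from h import *
go([.487,-.193,.0843],down(np.pi/2-.066))
E
```

```text
t 8.6333 pos [ 0.4875 -0.1922  0.0857] F [-0.8659 -0.237  -4.1344] w 0.10677459758935981 gf 58.990548849105835 j [-0.5177 -0.0506  1.9707  0.      1.2214 -0.455 ]
turn units [ 0.     -0.      0.0042]
shift now-frame [-0.0055 -0.003   0.0091] target-frame [-0.0055 -0.003   0.0091]
```

send_rows --rows '[{"x": 0, "y": 0, "z": 0.004, "wx": 0, "wy": 0, "wz": 0, "hand": -1}, {"x": 0, "y": 0, "z": 0.004, "wx": 0, "wy": 0, "wz": 0, "hand": -1}, {"x": 0, "y": 0, "z": 0.004, "wx": 0, "wy": 0, "wz": 0, "hand": -1}, {"x": 0, "y": 0, "z": 0, "wx": 0, "wy": 0, "wz": 0, "hand": -1}, {"x": 0, "y": 0, "z": 0, "wx": 0, "wy": 0, "wz": 0, "hand": -1}, {"x": 0, "y": 0, "z": 0, "wx": 0, "wy": 0, "wz": 0, "hand": -1}, {"x": 0, "y": 0, "z": 0, "wx": 0, "wy": 0, "wz": 0, "hand": -1}, {"x": 0, "y": 0, "z": 0, "wx": 0, "wy": 0, "wz": 0, "hand": -1}, {"x": 0, "y": 0, "z": 0, "wx": 0, "wy": 0, "wz": 0, "hand": -1}, {"x": 0, "y": 0, "z": 0, "wx": 0, "wy": 0, "wz": 0, "hand": -1}]'

```text
time: 9.47
tool_pos: [0.4876, -0.1923, 0.0854]
tool_rot: [-0.0, 0.729, 0.685, -0.0]
contact_force: [-6.1, 2.7, 6.5]
gripper_width: 0.107
grasp_force: 60.6
```

Contact with the bench (6.5 N up). Release, then lift.

send_rows --rows '[{"x": 0, "y": 0, "z": 0, "wx": 0, "wy": 0, "wz": 0, "hand": -0.6}, {"x": 0, "y": 0, "z": 0, "wx": 0, "wy": 0, "wz": 0, "hand": -0.3}, {"x": 0, "y": 0, "z": 0, "wx": 0, "wy": 0, "wz": 0, "hand": 0.2}, {"x": 0, "y": 0, "z": 0, "wx": 0, "wy": 0, "wz": 0, "hand": 0.2}, {"x": 0, "y": 0, "z": 0, "wx": 0, "wy": 0, "wz": 0, "hand": 0.2}, {"x": 0, "y": 0, "z": 0, "wx": 0, "wy": 0, "wz": 0, "hand": 0.2}, {"x": 0, "y": 0, "z": -0.05, "wx": 0, "wy": 0, "wz": 0, "hand": 0.2}, {"x": 0, "y": 0, "z": -0.1, "wx": 0, "wy": 0, "wz": 0, "hand": 0.2}, {"x": 0, "y": 0, "z": -0.1, "wx": 0, "wy": 0, "wz": 0, "hand": 0.2}, {"x": 0, "y": 0, "z": -0.15, "wx": 0, "wy": 0, "wz": 0, "hand": 0.2}]'

```text
time: 10.3
tool_pos: [0.4865, -0.1916, 0.1433]
tool_rot: [-0.002, 0.729, 0.685, -0.0]
contact_force: [0.1, -0.9, 0.3]
gripper_width: 0.6
grasp_force: 0.0
```

send_rows --rows '[{"x": 0, "y": 0, "z": -0.2, "wx": 0, "wy": 0, "wz": 0, "hand": -0.3}, {"x": 0, "y": 0, "z": -0.2, "wx": 0, "wy": 0, "wz": 0, "hand": -0.3}, {"x": 0, "y": 0, "z": -0.2, "wx": 0, "wy": 0, "wz": 0, "hand": -0.3}, {"x": 0, "y": 0, "z": -0.1, "wx": 0, "wy": 0, "wz": 0, "hand": -0.3}, {"x": 0, "y": 0, "z": -0.05, "wx": 0, "wy": 0, "wz": 0, "hand": -0.3}, {"x": 0, "y": 0, "z": 0, "wx": 0, "wy": 0, "wz": 0, "hand": -0.3}, {"x": 0, "y": 0, "z": 0, "wx": 0, "wy": 0, "wz": 0, "hand": -0.3}, {"x": 0, "y": 0, "z": 0, "wx": 0, "wy": 0, "wz": 0, "hand": -0.3}, {"x": 0, "y": 0, "z": 0, "wx": 0, "wy": 0, "wz": 0, "hand": -0.3}, {"x": 0, "y": 0, "z": 0, "wx": 0, "wy": 0, "wz": 0, "hand": -0.3}]'

```text
time: 11.13
tool_pos: [0.4868, -0.1919, 0.2546]
tool_rot: [-0.001, 0.729, 0.685, -0.0]
contact_force: [0.1, -0.5, -0.4]
gripper_width: 0.349
grasp_force: 0.0
```

```bash
python3 - <<'E'
from h import *
# orientation options: tool y along rack y
go([.53,.034,.20],down(-.066)); go([.53,.034,.20],down(np.pi-.066))
im=grab_frame("top"); cv2.imwrite("pics/top2.png",im)
c=calibration("top")
cr=im[255:345,250:375]
g=cv2.cvtColor(cr,cv2.COLOR_BGR2GRAY); m=(g>175).astype(np.uint8)
k,l,st,ce=cv2.connectedComponentsWithStats(m)
for i in range(1,k):
    if st[i,4]>15: 
        pts=np.column_stack(np.where(l==i))[:,::-1].astype(np.float32)+[250,255]
        print(st[i],ce[i]+[250,255],cv2.minAreaRect(pts.astype(np.float32)),onplane(c,ce[i]+[250,255],.076))
a=cv2.resize(cr,(800,576),interpolation=cv2.INTER_CUBIC); cv2.imwrite("pics/rk.png",a)
E
```

```text
t 11.1333 pos [ 0.4868 -0.1919  0.2546] F [ 0.129  -0.5464 -0.4029] w 0.3494689645535324 gf 0.0 j [-0.5177 -0.2042  1.8174 -0.      1.5313 -0.4549]
turn units [-0.004   0.0014  2.0041]
shift now-frame [1.5205 0.1936 0.3652] target-frame [ 0.1877 -1.5216  0.3637]
t 11.1333 pos [ 0.4868 -0.1919  0.2546] F [ 0.129  -0.5464 -0.4029] w 0.3494689645535324 gf 0.0 j [-0.5177 -0.2042  1.8174 -0.      1.5313 -0.4549]
turn units [-0.0014 -0.004  -1.9959]
shift now-frame [1.5205 0.1936 0.3652] target-frame [-0.1877  1.5216  0.3637]
[60 21  4 43 90] [311.4889 297.2   ] ((311.4762878417969, 296.9989013671875), (2.1879968643188477, 42.095157623291016), 2.726310968399048) [0.533  0.0344 0.076 ]
[36 24  4 29 72] [287.7917 293.    ] ((287.6793518066406, 292.95172119140625), (2.8773791790008545, 28.010404586791992), 3.3664608001708984) [0.5409 0.0765 0.076 ]
[84 27  3 28 63] [335.0159 295.5556] ((335.0, 295.5), (27.0, 2.0), 90.0) [ 0.5354 -0.0076  0.076 ]
```

View pics/rk.png

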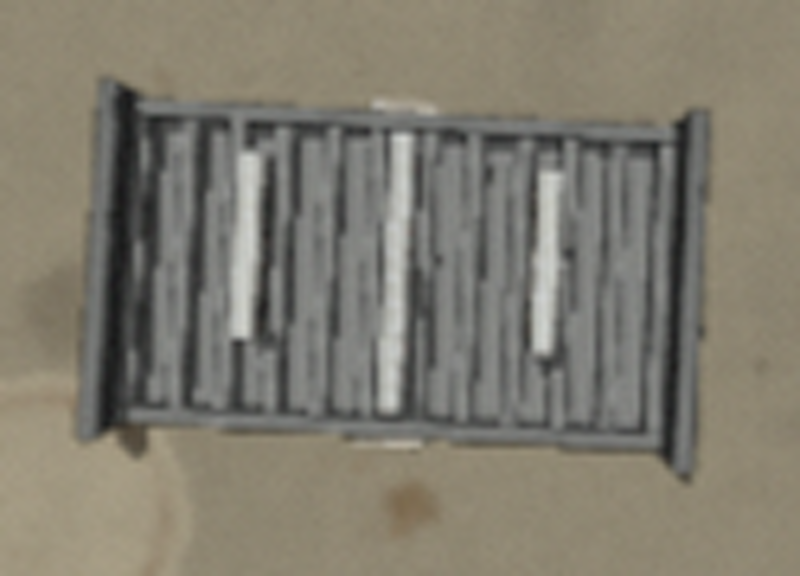

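send_rows --rows '[{"x": 0, "y": 0, "z": 0, "wx": 0, "wy": 0, "wz": 0.1, "hand": -0.3}, {"x": 0, "y": 0, "z": 0, "wx": 0, "wy": 0, "wz": 0.15, "hand": -0.3}, {"x": 0, "y": 0, "z": 0, "wx": 0, "wy": 0, "wz": 0.15, "hand": -0.3}, {"x": 0, "y": 0, "z": 0, "wx": 0, "wy": 0, "wz": 0.15, "hand": -0.3}, {"x": 0, "y": 0, "z": 0, "wx": 0, "wy": 0, "wz": 0.15, "hand": -0.3}, {"x": 0, "y": 0, "z": 0, "wx": 0, "wy": 0, "wz": 0.15, "hand": -0.3}, {"x": 0, "y": 0, "z": 0, "wx": 0, "wy": 0, "wz": 0.15, "hand": -0.3}, {"x": 0, "y": 0, "z": 0, "wx": 0, "wy": 0, "wz": 0.15, "hand": -0.3}, {"x": 0, "y": 0, "z": 0, "wx": 0, "wy": 0, "wz": 0.15, "hand": -0.3}, {"x": 0, "y": 0, "z": 0, "wx": 0, "wy": 0, "wz": 0.15, "hand": -0.3}]'

```text
time: 12.02
tool_pos: [0.4873, -0.1921, 0.2557]
tool_rot: [-0.0, 0.984, 0.181, -0.0]
contact_force: [0.2, -0.5, -0.6]
gripper_width: 0.352
grasp_force: 0.0
```

send_rows --rows '[{"x": 0, "y": 0, "z": 0, "wx": 0, "wy": 0, "wz": 0.15, "hand": -0.3}, {"x": 0, "y": 0, "z": 0, "wx": 0, "wy": 0, "wz": 0.15, "hand": -0.3}, {"x": 0, "y": 0, "z": 0, "wx": 0, "wy": 0, "wz": 0.15, "hand": -0.3}, {"x": 0, "y": 0, "z": 0, "wx": 0, "wy": 0, "wz": 0.1, "hand": -0.3}, {"x": 0.015, "y": -0.1, "z": 0, "wx": 0, "wy": 0, "wz": 0, "hand": -0.3}, {"x": 0.03, "y": -0.2, "z": 0, "wx": 0, "wy": 0, "wz": 0, "hand": -0.3}, {"x": 0.03, "y": -0.25, "z": 0, "wx": 0, "wy": 0, "wz": 0, "hand": -0.3}, {"x": 0.03, "y": -0.25, "z": 0, "wx": 0, "wy": 0, "wz": 0, "hand": -0.3}, {"x": 0.03, "y": -0.25, "z": 0, "wx": 0, "wy": 0, "wz": 0, "hand": -0.3}, {"x": 0.03, "y": -0.2, "z": 0, "wx": 0, "wy": 0, "wz": 0, "hand": -0.3}]'

```text
time: 12.85
tool_pos: [0.5237, -0.0043, 0.2559]
tool_rot: [-0.0, 1.0, -0.031, -0.0]
contact_force: [0.5, 0.7, 0.6]
gripper_width: 0.35
grasp_force: 0.0
```

send_rows --rows '[{"x": 0.02, "y": -0.17, "z": 0, "wx": 0, "wy": 0, "wz": 0, "hand": -0.3}, {"x": 0.01, "y": -0.1, "z": 0.05, "wx": 0, "wy": 0, "wz": 0, "hand": -0.3}, {"x": 0, "y": 0, "z": 0.1, "wx": 0, "wy": 0, "wz": 0, "hand": -0.3}, {"x": 0, "y": 0, "z": 0.15, "wx": 0, "wy": 0, "wz": 0, "hand": -0.3}, {"x": 0, "y": 0, "z": 0.15, "wx": 0, "wy": 0, "wz": 0, "hand": -0.3}, {"x": 0, "y": 0, "z": 0.1, "wx": 0, "wy": 0, "wz": 0, "hand": -0.3}, {"x": 0, "y": 0, "z": 0.05, "wx": 0, "wy": 0, "wz": 0, "hand": -0.3}, {"x": 0, "y": 0, "z": 0, "wx": 0, "wy": 0, "wz": 0, "hand": -0.3}, {"x": 0, "y": 0, "z": 0, "wx": 0, "wy": 0, "wz": 0, "hand": -0.3}, {"x": 0, "y": 0, "z": 0, "wx": 0, "wy": 0, "wz": 0, "hand": -0.3}]'

```text
time: 13.68
tool_pos: [0.5318, 0.0334, 0.1678]
tool_rot: [0.0, 1.0, -0.031, 0.001]
contact_force: [-0.7, -1.0, -0.1]
gripper_width: 0.349
grasp_force: 0.0
```

```bash
python3 - <<'E'
from h import *
go([.532,.0345,.041],down(-.066))
c=calibration("wrist"); im=grab_frame("wrist"); cv2.imwrite("pics/w2.png",im)
C=-c["R"].T@c["t"]; print("cam",C)
def fproj(X):
    p=c["R"]@np.array(X)+c["t"]; th=np.arctan2(np.hypot(p[0],p[1]),p[2]); u=p[:2]/np.hypot(p[0],p[1])*th
    K=c["camera_matrix"]; return u*K[0,0]+K[:2,2]
u=np.array([.998,.066*-1*1.0])  # rack x line direction
for s in (-.039,0,.039): print("card top pred px",fproj([.533+s*.998,.0344-s*.066,.076]))
E
```

```text
t 13.6833 pos [0.5318 0.0334 0.1678] F [-0.7272 -1.038  -0.1491] w 0.3492448591004393 gf 0.0 j [-0.077  -0.1223  1.8914 -0.      1.3704  1.5566]
turn units [ 0.     -0.0027  0.0041]
shift now-frame [-0.001  -0.0076  0.8451] target-frame [ 0.0008 -0.0076  0.8451]
cam [0.6067 0.0288 0.3108]
card top pred px [311.284  298.3401]
card top pred px [311.3807 245.0939]
card top pred px [311.5118 186.6114]
```

View pics/w2.png

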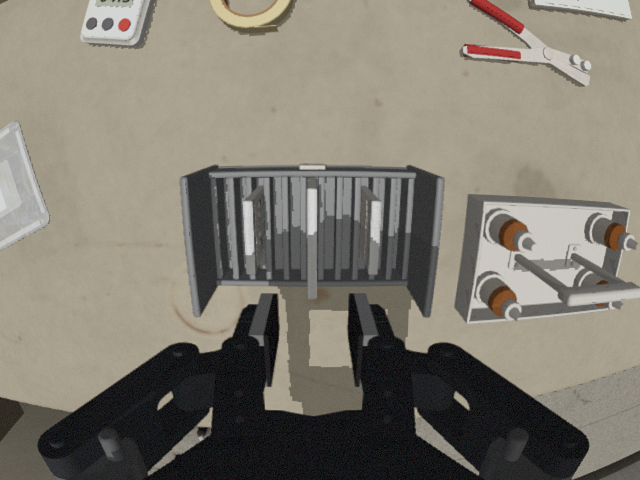

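send_rows --rows '[{"x": 0, "y": -0.006, "z": 0.05, "wx": 0, "wy": 0, "wz": 0, "hand": -0.3}, {"x": 0, "y": 0, "z": 0.1, "wx": 0, "wy": 0, "wz": 0, "hand": -0.3}, {"x": 0, "y": 0, "z": 0.12, "wx": 0, "wy": 0, "wz": 0, "hand": -0.3}, {"x": 0, "y": 0, "z": 0.12, "wx": 0, "wy": 0, "wz": 0, "hand": -0.3}, {"x": 0, "y": 0, "z": 0.12, "wx": 0, "wy": 0, "wz": 0, "hand": -0.3}, {"x": 0, "y": 0, "z": 0.1, "wx": 0, "wy": 0, "wz": 0, "hand": -0.3}, {"x": 0, "y": 0, "z": 0.08, "wx": 0, "wy": 0, "wz": 0, "hand": -0.3}, {"x": 0, "y": 0, "z": 0.07, "wx": 0, "wy": 0, "wz": 0, "hand": -0.3}, {"x": 0, "y": 0, "z": 0.05, "wx": 0, "wy": 0, "wz": 0, "hand": -0.3}, {"x": 0, "y": 0, "z": 0.02, "wx": 0, "wy": 0, "wz": 0, "hand": -0.3}]'

```text
time: 14.57
tool_pos: [0.5306, 0.0344, 0.0408]
tool_rot: [-0.0, 1.0, -0.031, -0.001]
contact_force: [0.0, 0.1, -0.6]
gripper_width: 0.349
grasp_force: 0.0
```

send_rows --rows '[{"x": 0, "y": 0, "z": 0, "wx": 0, "wy": 0, "wz": 0, "hand": -0.4}, {"x": 0, "y": 0, "z": 0, "wx": 0, "wy": 0, "wz": 0, "hand": -0.5}, {"x": 0, "y": 0, "z": 0, "wx": 0, "wy": 0, "wz": 0, "hand": -0.6}, {"x": 0, "y": 0, "z": 0, "wx": 0, "wy": 0, "wz": 0, "hand": -0.7}, {"x": 0, "y": 0, "z": 0, "wx": 0, "wy": 0, "wz": 0, "hand": -0.8}, {"x": 0, "y": 0, "z": 0, "wx": 0, "wy": 0, "wz": 0, "hand": -1}, {"x": 0, "y": 0, "z": 0, "wx": 0, "wy": 0, "wz": 0, "hand": -1}, {"x": 0, "y": 0, "z": 0, "wx": 0, "wy": 0, "wz": 0, "hand": -1}, {"x": 0, "y": 0, "z": 0, "wx": 0, "wy": 0, "wz": 0, "hand": -1}, {"x": 0, "y": 0, "z": 0, "wx": 0, "wy": 0, "wz": 0, "hand": -1}]'

```text
time: 15.4
tool_pos: [0.5317, 0.0344, 0.0426]
tool_rot: [0.0, 1.0, -0.031, 0.001]
contact_force: [0.1, -0.0, 5.3]
gripper_width: 0.06
grasp_force: 60.3
```

```bash
python3 - <<'E'
from h import *
go([.532,.0345,.2],down(-.066))
E
```

```text
t 15.4 pos [0.5317 0.0344 0.0426] F [ 0.0983 -0.0329  5.2638] w 0.060472993930461585 gf 60.25402307510376 j [-0.0752  0.0312  1.9713  0.      1.1378  1.5583]
turn units [ 0.     -0.0017  0.0042]
shift now-frame [ 0.0035 -0.0011 -1.0492] target-frame [ 0.0021 -0.0011 -1.0492]
```

send_rows --rows '[{"x": 0, "y": 0, "z": -0.02, "wx": 0, "wy": 0, "wz": 0, "hand": -1}, {"x": 0, "y": 0, "z": -0.03, "wx": 0, "wy": 0, "wz": 0, "hand": -1}, {"x": 0, "y": 0, "z": -0.04, "wx": 0, "wy": 0, "wz": 0, "hand": -1}, {"x": 0, "y": 0, "z": -0.05, "wx": 0, "wy": 0, "wz": 0, "hand": -1}, {"x": 0, "y": 0, "z": -0.05, "wx": 0, "wy": 0, "wz": 0, "hand": -1}, {"x": 0, "y": 0, "z": -0.06, "wx": 0, "wy": 0, "wz": 0, "hand": -1}, {"x": 0, "y": 0, "z": -0.08, "wx": 0, "wy": 0, "wz": 0, "hand": -1}, {"x": 0, "y": 0, "z": -0.1, "wx": 0, "wy": 0, "wz": 0, "hand": -1}, {"x": 0, "y": 0, "z": -0.1, "wx": 0, "wy": 0, "wz": 0, "hand": -1}, {"x": 0, "y": 0, "z": -0.12, "wx": 0, "wy": 0, "wz": 0, "hand": -1}]'

```text
time: 16.23
tool_pos: [0.5307, 0.0344, 0.1405]
tool_rot: [-0.0, 1.0, -0.031, -0.0]
contact_force: [0.1, -0.2, -0.3]
gripper_width: 0.061
grasp_force: 59.8
```

send_rows --rows '[{"x": 0, "y": 0, "z": -0.15, "wx": 0, "wy": 0, "wz": 0, "hand": -1}, {"x": 0, "y": 0, "z": -0.15, "wx": 0, "wy": 0, "wz": 0, "hand": -1}, {"x": 0, "y": 0, "z": -0.15, "wx": 0, "wy": 0, "wz": 0, "hand": -1}, {"x": 0, "y": 0, "z": -0.15, "wx": 0, "wy": 0, "wz": 0, "hand": -1}, {"x": 0, "y": 0, "z": -0.15, "wx": 0, "wy": 0, "wz": 0, "hand": -1}, {"x": 0, "y": 0, "z": -0.1, "wx": 0, "wy": 0, "wz": 0, "hand": -1}, {"x": 0, "y": 0, "z": -0.05, "wx": 0, "wy": 0, "wz": 0, "hand": -1}, {"x": 0, "y": 0, "z": 0, "wx": 0, "wy": 0, "wz": 0, "hand": -1}, {"x": 0, "y": 0, "z": 0, "wx": 0, "wy": 0, "wz": 0, "hand": -1}, {"x": 0, "y": 0, "z": 0, "wx": 0, "wy": 0, "wz": 0, "hand": -1}]'

```text
time: 17.07
tool_pos: [0.5303, 0.0345, 0.2729]
tool_rot: [-0.0, 1.0, -0.031, -0.001]
contact_force: [0.5, -0.3, -0.1]
gripper_width: 0.058
grasp_force: 59.8
```

```bash
python3 - <<'E'
from h import *
x=np.array([np.cos(.066),-np.sin(.066),0])
T=Ro.from_rotvec(-np.pi/4*x)*down(-.066)
go([.50,.0345,.27],T); print(T.as_matrix())
a=grab_frame("side")[60:300,240:500]; b=grab_frame("wrist")[140:480,150:490]
cv2.imwrite("pics/up.png",np.hstack([cv2.resize(a,(433,400)),cv2.resize(b,(360,400))[:, :360]]))
E
```

```text
t 17.0667 pos [0.5303 0.0345 0.2729] F [ 0.4989 -0.2709 -0.107 ] w 0.058407822981302725 gf 59.75378394126892 j [-0.0752 -0.1926  1.7772  0.      1.5594  1.5583]
turn units [-1.0001  0.0011  0.0052]
shift now-frame [-0.2018  0.0125  0.02  ] target-frame [-0.2018 -0.0045  0.0231]
[[ 0.9978 -0.0466 -0.0466]
 [-0.066  -0.7056 -0.7056]
 [ 0.      0.7071 -0.7071]]
```

View pics/up.png

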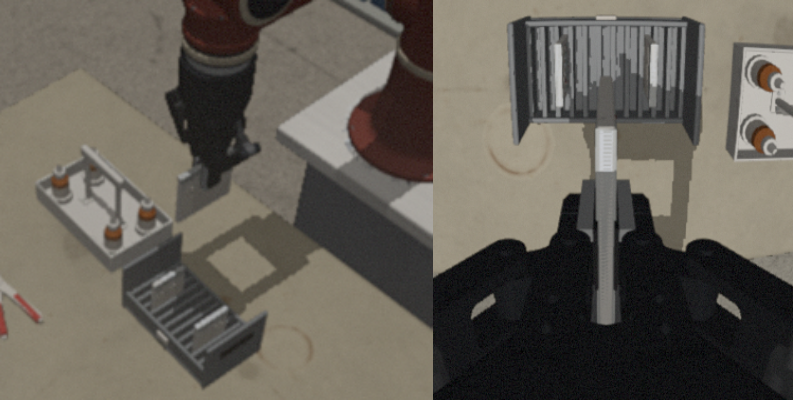

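send_rows --rows '[{"x": 0, "y": 0, "z": 0, "wx": -0.06, "wy": 0, "wz": 0, "hand": -1}, {"x": 0, "y": 0, "z": 0, "wx": -0.1, "wy": 0, "wz": 0, "hand": -1}, {"x": 0, "y": 0, "z": 0, "wx": -0.12, "wy": 0, "wz": 0, "hand": -1}, {"x": 0, "y": 0, "z": 0, "wx": -0.12, "wy": 0, "wz": 0, "hand": -1}, {"x": 0, "y": 0, "z": 0, "wx": -0.12, "wy": 0, "wz": 0, "hand": -1}, {"x": 0, "y": 0, "z": 0, "wx": -0.12, "wy": 0, "wz": 0, "hand": -1}, {"x": 0, "y": 0, "z": 0, "wx": -0.12, "wy": 0, "wz": 0, "hand": -1}, {"x": 0, "y": 0, "z": 0, "wx": -0.1, "wy": 0, "wz": 0, "hand": -1}, {"x": 0, "y": 0, "z": 0, "wx": -0.08, "wy": 0, "wz": 0, "hand": -1}, {"x": 0, "y": 0, "z": 0, "wx": -0.06, "wy": 0, "wz": 0, "hand": -1}]'

```text
time: 18.0
tool_pos: [0.5304, 0.035, 0.2724]
tool_rot: [0.384, 0.923, -0.028, -0.013]
contact_force: [0.2, 0.2, -0.6]
gripper_width: 0.059
grasp_force: 59.6
```

send_rows --rows '[{"x": 0, "y": 0, "z": 0, "wx": 0, "wy": 0, "wz": 0, "hand": -1}, {"x": 0, "y": 0, "z": 0, "wx": 0, "wy": 0, "wz": 0, "hand": -1}, {"x": 0, "y": 0, "z": 0, "wx": 0, "wy": 0, "wz": 0, "hand": -1}, {"x": 0, "y": 0, "z": 0, "wx": 0, "wy": 0, "wz": 0, "hand": -1}, {"x": 0, "y": 0, "z": 0, "wx": 0, "wy": 0, "wz": 0, "hand": -1}, {"x": 0, "y": 0, "z": 0, "wx": 0, "wy": 0, "wz": 0, "hand": -1}, {"x": 0, "y": 0, "z": 0, "wx": 0, "wy": 0, "wz": 0, "hand": -1}, {"x": 0, "y": 0, "z": 0, "wx": 0, "wy": 0, "wz": 0, "hand": -1}, {"x": 0, "y": 0, "z": 0, "wx": 0, "wy": 0, "wz": 0, "hand": -1}, {"x": 0, "y": 0, "z": 0, "wx": 0, "wy": 0, "wz": 0, "hand": -1}]'

```text
time: 18.83
tool_pos: [0.531, 0.0344, 0.2744]
tool_rot: [0.382, 0.923, -0.029, -0.012]
contact_force: [0.8, 0.8, -0.8]
gripper_width: 0.06
grasp_force: 59.6
```

```bash
python3 - <<'E'
from h import *
x=np.array([np.cos(.066),-np.sin(.066),0])
T=Ro.from_rotvec(-np.pi/4*x)*down(-.066)
go([.53,.0345,.27],T); print(cur()[1].as_matrix(),cur()[0]["joint_vel"])
a=grab_frame("side")[60:300,240:500]; b=grab_frame("top")[200:360,220:400]; w=grab_frame("wrist")[140:480,150:490]
cv2.imwrite("pics/tip.png",np.hstack([cv2.resize(x_,(266,300)) for x_ in (b,a,w)]))
E
```

```text
t 18.8333 pos [0.531  0.0344 0.2744] F [ 0.7792  0.8498 -0.7534] w 0.0604873744468071 gf 59.62196588516235 j [ 0.2769 -0.0014  1.7334 -0.7361  1.69    1.9269]
turn units [-0.0001 -0.003   0.0028]
shift now-frame [-0.0069 -0.0209  0.0203] target-frame [-0.0069 -0.0209  0.0203]
[[ 0.998  -0.0444 -0.0443]
 [-0.0627 -0.7058 -0.7056]
 [ 0.0001  0.707  -0.7072]] [-0.      0.0008 -0.     -0.001   0.0014 -0.001 ]
```

View pics/tip.png

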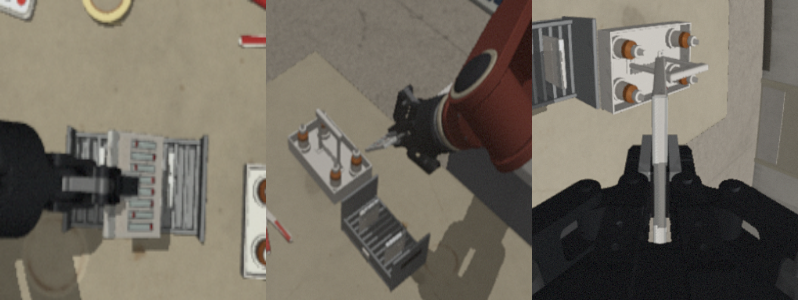

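```bash
python3 -c "
from plant import job_done; print(job_done())"
```

```text
the job is handed in; nothing more can be done
None
```

I set the caddy down flat on the bench to the right of the rack. I then drew the wide card and handed in with it held at 45°, windows up, top edge level and lower edge about 25 cm above the bench. The rack and narrow cards look unmoved, and it took about 19 s of robot time.

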